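# Hang the bench pin on its keyhole stud

## Task

Pick up the wooden bench pin and hang it on the blue mount: press the large end of its keyhole over the brass stud's head until the head is through, then slide the pin down until the stud is fully home at the top of the narrow slot, level and locked, and let go. The stud may be clamped anywhere along its groove, so feel for it, and never push the pin against the mount with more than 25 N. Leave the other things on the bench where they are.

Things in the scene. Friction and masses are not known exactly. Their poses are not given: they have to be found in the camera images.
- pin: Bench pin, 0.17 to 0.23 kg: brown wooden block 36 wide (y) x 35 high, two short prongs at the front (-x), upright aluminium keyhole plate across the back (+x). Starts standing on its underside. Origin: on the underside, mid-width, under the place to grasp it across y; x points from prongs to plate, z up. Full-height block: x = -30 to +76; prongs 24 high, on to x = -72.
- pin_hole (a point): Centre of the keyhole's large end on the plate's rear (+x) face, at (80, 0, 52) of the pin's frame. The plate is 80 wide, 92 high from the underside, 4 thick (x = 76 to 80), keyhole right through it, above the block. The large end is eight-sided, 20 across; bevels lead up into the slot.
- pin_slot (a point): Where the stud's neck has its axis when the pin is fully down, on the plate's rear face, at (80, 0, 72) of the pin's frame, 20 above pin_hole. The slot is 11 wide and its upper end is at z = 76.
- mount: Blue steel mount fixed to the bench, 130 wide, 128 high, 50 deep on a wider foot. Origin on the bench under the middle of its front face; x points into the mount, away from its front; y along the face, z up. A brass keyhole stud sticks out of the front face along -x.
- mount_groove (a point): Middle of the horizontal groove on the mount's front face, at (0, 0, 115) of the mount's frame. The brass stud is clamped in it, unmeasured and immovable, its axis at this height but anywhere from y = -20 to +20. Neck 8 in diameter, 11 long; then the head, 16 in diameter, 5 thick (x = -11 to -16), front edge bevelled to 13 in diameter.
- backing (a joint): Travel (m) of the grey sprung plate below the stud (116 wide, z = 50 to 105, front at x = -10 of the mount's frame): 0 free, 0.0065 at its stop; 1.5 N at 0, 0.5 N more per mm. The pin's plate passes behind the head when it is over 0.003. Locked, it clamps the plate to the back of the head (about 0.003); friction then holds the pin, so push it down to its stop.
- block: Square steel bench block on a black rubber base, 90 x 90 x 30, a bystander to leave alone, origin at its underside
- pliers_blue: Pliers with blue handles, 160 long, lying flat, 11 high, a bystander to leave alone, origin at its underside
- pliers_green: Pliers with green handles, 160 long, lying flat, 11 high, a bystander to leave alone, origin at its underside
- graver: Graver with a wooden mushroom handle, 115 long, 48 high, a bystander to leave alone, origin at its underside
- saw_disc: Flat steel saw disc, 64 across, 4 thick, a bystander to leave alone, origin at its underside
- file: Needle file with dark wooden handle, 200 long, 10 high, a bystander to leave alone, origin at its underside
- jar: Amber jar with black cap, 56 across, 60 high, a bystander to leave alone, origin at its underside
- ring: Steel finger ring lying flat, 22 across, 8 high, a bystander to leave alone, origin at its underside
Mind the look-alikes: they are no part of the job. Leave any orange look-alike of the pin alone.

How it is judged:
By the outcome, as a careful person would: the job done as asked, in the order asked, and still so for the second after the job is handed in, with the robot touching nothing.
It also fails if it takes over 64 s, if anything falls off the work surface, if the arm or the gripper's body presses on something with over 40 N, if the wrist force passes 120 N, or if a joint passes its speed limit or range.

## Robot

A 7-joint arm with a two-finger parallel gripper is mounted at the origin on the work surface. World frame = base frame: x ahead of the robot, y to its left, z up, the work surface at z = 0. Lengths are in mm, angles in degrees, forces in N, time in s.
With the tool pointing down it reaches from about 425 to 875 mm from the base axis. Payload 8.4 kg.
Tool frame: the origin (TCP) lies midway between the tips of the shut fingers; the grasp point (between the pads) lies bot.tcp_to_grasp behind it (bot.tcp_to_grasp is the distance from the TCP to the grasp point, in mm); z points along the fingers, y is the direction in which the jaws open and shut (so a half turn about z gives the same grasp; the last joint's range is limited). The gripper opens to 85 mm and grips with 20 to 120 N. Pads are 22 mm wide; open, the fingers measure 114 mm over their backs; the gripper's body (76 mm by 85 mm) begins 54 mm behind the grasp point. The pads swing forward as they close: fully open they stand 13 mm farther back than shut.
Start: joints at [-82.288, 19.091, 2.286, 83.961, -0.768, 76.965, -3.352], TCP at [150.593, 632.286, 231.308] pointing down, gripper open.
Joint ranges: [-147.57, 147.57], [-21.85, 119.76], [-74.77, 79.35], [14.55, 137.4], [-85.83, 265.84], [4.83, 119.75], [-152.11, 152.11]. Speed limits (degrees/s): [127.2, 127.2, 159.86, 159.86, 180, 180, 180].

## Interface

Orientations are given as [roll, pitch, yaw] about the fixed x, y, z axes, in that order (R = Rz(yaw) Ry(pitch) Rx(roll)).
In Python, from rig import bot gives the robot as it stands.
- The arm moves only by the tool servo_tool, never from a script. Its argument "increments" is a list of rows, each a list of 7 numbers: the turn, a rotation vector about the world's x, y, z in rad, then the shift along the world's x, y, z in cm, then the opening, from 0 (shut) to 1 (fully open). A call has 1 to 10 rows; each row is the pose to reach, as a shift and turn from the pose commanded when the call began; what a row does not reach only later rows make up. A row lasts 1/12 s, in which the tool goes at most 41.7 mm and 7.16 degrees, less where a joint would pass 70% of its speed; a pose out of reach is approached as far as the arm can. A call with a gripper value outside its range is refused whole. The fingers move at their own pace and stop on an object; "newtons" is the grip in N (left out, the last holds). Time passes only in rows, so rows that repeat a pose let the fingers close. It gives the time, the measured TCP pose, the force and the opening at its end, in the units of the state.
- bot.observe(): the state, without advancing time (a new reading comes with each control period).
- bot.get_image(name): name is "scene" or "top" or "wrist"; returns a dict with "pixels" (400x640x3 uint8, red, green, blue), "camera_matrix" (3x3 intrinsics, pixels), "rvec" (rotation vector, rad) and "tvec" (3), from world to camera coordinates, as OpenCV has them. Camera axes: x right, y down, z forward; pixel columns grow to the right and rows downward; lengths in mm; the calibration is good to about 2 mm. A picture is of the moment at which its call begins. There is no depth.
- bot.job_done(): hands the job in, once; it reports no verdict.
The state is a dict: "time": time; "qpos": joint angles; "joint_vel": joint speeds; "tau": joint torques, N m; "position": TCP position; "ee_rot": TCP orientation; "wrist_force": force on the tool from outside, world axes, zero at the start; "torque": the same for the moment, N m; "gripper_width": opening from 0.0 (shut) to 1.0 (fully open).
Only numpy, scipy, OpenCV 4.12 (cv2) and the standard library are available. Lean on these libraries where they do the work, as an engineer would, in place of code of your own. Each camera call takes 0.05 s, during which the arm holds its last target. There are 200 camera calls.

## Working session

There is one attempt and no reset: what is moved stays moved. The work goes in short steps, Python scripts to look and compute and a tool call to move; the robot and the scene stay as the last step left them, time stands still between calls to the robot, and variables do not carry over. Pictures are saved under pics/ and viewed, about 8 in all and at most 12, crops included, and the job is handed in when it is done.

Besides the shell and the picture viewer there is one more tool, called after "Request:" in YAML: its name, and indented under it one key for each argument. servo_tool: Moves the arm, as the interface text tells. Its arguments: {"type":"object","properties":{"increments":{"type":"array","items":{"type":"array","items":{"type":"number"}}},"newtons":{"type":"number"}},"required":["increments"]}

```bash
mkdir -p pics; cat > h.py <<'E'
import numpy as np, cv2
from rig import bot
def grab(n,f):
    d=bot.get_image(n); cv2.imwrite(f'pics/{f}.png',d['pixels'][:,:,::-1]); np.savez(f'pics/{f}.npz',K=d['camera_matrix'],r=d['rvec'],t=d['tvec'],p=d['pixels']); return d
def px2w(f,u,v,z=None,x=None,y=None):
    d=np.load(f'pics/{f}.npz'); R=cv2.Rodrigues(d['r'])[0]; c=-R.T@d['t'].ravel()
    q=R.T@np.linalg.inv(d['K'])@np.array([u,v,1.])
    for i,k in enumerate((x,y,z)):
        if k is not None: return c+q*(k-c[i])/q[i]
    return c,q
def w2px(f,P):
    d=np.load(f'pics/{f}.npz'); return cv2.projectPoints(np.array(P,float).reshape(-1,1,3),d['r'],d['t'],d['K'],None)[0].reshape(-1,2)
E
python3 - <<'E'
from h import *
for n in('scene','top'):
    d=grab(n,n+'0'); print(n,px2w(n+'0',320,200,z=0),px2w(n+'0',320,200)[0] if 0 else '')
a=cv2.imread('pics/scene0.png');b=cv2.imread('pics/top0.png')
s=bot.observe(); print(s,bot.tcp_to_grasp)
E
```

```text
scene [414.92517982  -2.06285922   0.        ] 
top [500.99031555  23.10012192   0.        ] 
{'time': 0.1, 'qpos': array([-82.28940936,  19.12698512,   2.28484013,  84.00556442,
        -0.76875108,  76.96399152,  -3.35107847]), 'joint_vel': array([ 0.03215557, -0.11945494,  0.01911483, -0.1666617 ,  0.00441579,
       -0.04873685,  0.08334658]), 'tau': array([ 4.91743558e-03, -6.60008240e+01,  1.37112100e+00, -4.06469500e+01,
        1.72786962e-02,  8.93096847e-03,  1.55324210e-05]), 'position': array([150.50152153, 631.92557669, 230.52208015]), 'ee_rot': array([-1.79918828e+02,  4.54161406e-03,  1.66605032e+02]), 'wrist_force': array([-0.46944466, -0.12442746,  0.49279249]), 'torque': array([0.0049627 , 0.03542792, 0.01482117]), 'gripper_width': 0.998345157267233} 18.700000000000003
```

View pics/top0.png

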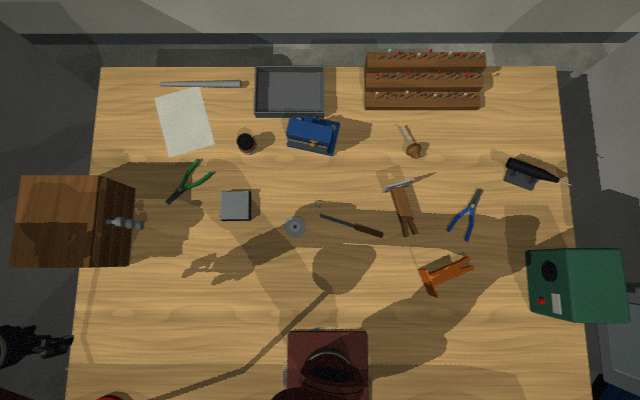

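View pics/scene0.png

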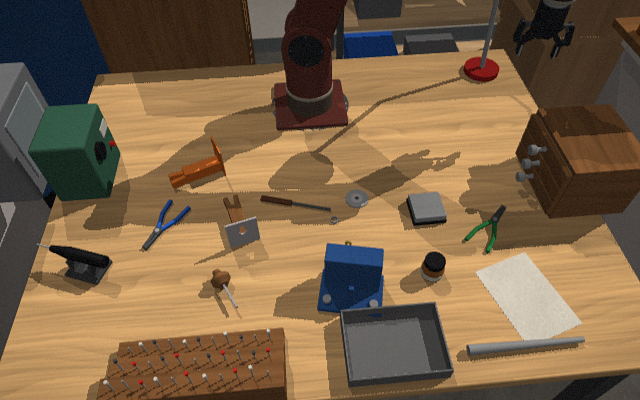

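```bash
python3 - <<'E'
from h import *
b=cv2.imread('pics/top0.png');a=cv2.imread('pics/scene0.png')
f=lambda i,x,y,w,h,s:cv2.resize(i[y:y+h,x:x+w],None,fx=s,fy=s,interpolation=cv2.INTER_CUBIC)
r1=np.hstack([f(b,375,165,80,60,5),f(b,275,105,80,60,5)])
r2=np.hstack([f(a,205,190,80,60,5),f(a,310,235,80,60,5)])
cv2.imwrite('pics/c1.png',np.vstack([r1,r2]))
E
```

```text
(no output)
```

View pics/c1.png

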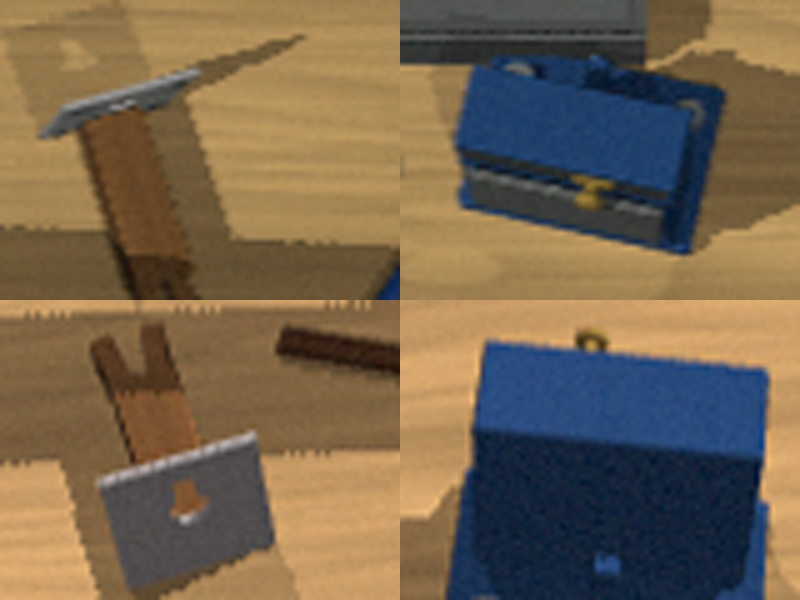

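```bash
python3 - <<'E'
from h import *
from scipy.optimize import least_squares
Rz=lambda a:np.array([[np.cos(a),-np.sin(a),0],[np.sin(a),np.cos(a),0],[0,0,1]])
def fit(obs,x0):
    def r(p,full=0):
        e=[w2px(f,Rz(p[2])@np.array(P)+[p[0],p[1],0])[0]-uv for f,P,uv in obs]
        return np.ravel(e)
    s=least_squares(r,x0,x_scale=[10,10,.1]); print(s.x[:2].round(1),np.degrees(s.x[2]).round(2)); print(s.fun.reshape(-1,2).round(1).tolist()); return s.x
S,T='scene0','top0'
p0=px2w(T,402,205,z=20); m0=px2w(T,313,138,z=128); print(p0,m0)
pin=fit([(S,(80,-40,92),(225,226.6)),(S,(80,40,92),(256.4,216.6)),(S,(80,40,0),(260,239.6)),(S,(80,-40,0),(230.6,247)),
 (T,(78,40,92),(388,186)),(T,(78,-40,92),(415,179)),(T,(76,40,0),(383,192))],[p0[0],p0[1],.2])
m=fit([(T,(50,65,128),(289.4,118)),(T,(50,-65,128),(333.4,126)),(T,(0,-65,128),(332.6,144)),(T,(0,65,128),(286.6,135)),
 (S,(0,-65,128),(327.4,243.4)),(S,(0,65,128),(383.4,249)),(S,(50,-65,128),(324.8,261.4)),(S,(50,65,128),(382.4,266.6))],[m0[0],m0[1],0])
# stud: intersect with the groove line
Rm=Rz(m[2])
for y in range(-20,21,5): print(y,w2px(T,Rm@[-13.5,y,115]+[m[0],m[1],0]).round(1).tolist(),w2px(S,Rm@[-13.5,y,120]+[m[0],m[1],0]).round(1).tolist())
E
```

```text
[ 482.37230214 -225.3471844    20.        ] [657.34164628  41.26392147 128.        ]
[ 462.  -229.2] 14.52
[[-0.6, -0.3], [-0.3, 0.7], [0.1, -1.1], [-0.4, 0.2], [-0.5, -0.4], [-0.6, -0.2], [-0.2, 0.2]]
[657.8  55.9] -11.38
[[-0.3, -1.0], [0.5, -0.4], [-2.2, -1.8], [-1.3, -1.5], [-1.5, -1.1], [-0.4, -1.8], [-1.1, -0.5], [0.0, -0.5]]
-20 [[313.9, 145.1]] [[345.9, 241.1]]
-15 [[312.2, 144.8]] [[348.1, 241.3]]
-10 [[310.5, 144.4]] [[350.2, 241.5]]
-5 [[308.8, 144.1]] [[352.4, 241.6]]
0 [[307.1, 143.8]] [[354.6, 241.8]]
5 [[305.4, 143.5]] [[356.7, 242.0]]
10 [[303.6, 143.1]] [[358.9, 242.2]]
15 [[301.9, 142.8]] [[361.1, 242.4]]
20 [[300.2, 142.5]] [[363.2, 242.6]]
```

Request:
servo_tool:
  increments:
    - [0, 0, -1.2, 30, -25.3, 0, 1]
    - [0, 0, -1.2, 30, -25.3, 0, 1]
    - [0, 0, -1.2, 30, -25.3, 0, 1]
    - [0, 0, -1.2, 30, -25.3, 0, 1]
    - [0, 0, -1.2, 30, -25.3, 0, 1]
    - [0, 0, -1.2, 30, -25.3, 0, 1]
    - [0, 0, -1.2, 30, -25.3, 0, 1]
    - [0, 0, -1.2, 30, -25.3, 0, 1]
    - [0, 0, -1.2, 30, -25.3, 0, 1]
    - [0, 0, -1.2, 30, -25.3, 0, 1]

```text
time: 0.93
position: [455.2, 373.7, 231.4]
ee_rot: [179.9, 0.1, 97.1]
wrist_force: [0.3, -0.7, -0.1]
gripper_width: 0.999
```

Request:
servo_tool:
  increments:
    - [0, 0, -1.2, 10, -35, 0, 1]
    - [0, 0, -1.2, 10, -35, 0, 1]
    - [0, 0, -1.2, 10, -35, 0, 1]
    - [0, 0, -1.2, 10, -35, 0, 1]
    - [0, 0, -1.2, 10, -35, 0, 1]
    - [0, 0, -1.2, 10, -35, 0, 1]
    - [0, 0, -1.2, 10, -35, 0, 1]
    - [0, 0, -1.2, 10, -35, 0, 1]
    - [0, 0, -1.2, 10, -35, 0, 1]
    - [0, 0, -1.2, 10, -35, 0, 1]

```text
time: 1.77
position: [551.3, 21.1, 231.6]
ee_rot: [179.9, 0.0, 28.2]
wrist_force: [0.1, 0.3, 0.8]
gripper_width: 1.0
```

```bash
python3 - <<'E'
from h import *
grab('wrist','w1'); s=bot.observe(); print(s['qpos'].round(1),s['position'],s['ee_rot'],s['time'])
d=np.load('pics/w1.npz'); R=cv2.Rodrigues(d['r'])[0]; print('cam',-R.T@d['t'].ravel(),'fwd',R[2]); 
E
```

```text
[-45.6   8.5  42.8  99.6  -5.9  74.2 -63.3] [550.87220922  24.80957423 231.33518741] [1.79943808e+02 1.92847140e-02 2.81381142e+01] 1.8167
cam [615.87487811  55.61140375 374.17073978] fwd [-0.25333055 -0.13837442 -0.95743206]
```

Request:
servo_tool:
  increments:
    - [0, 0, -0.24, -8.9, -25.4, -3, 1]
    - [0, 0, -0.24, -8.9, -25.4, -3, 1]
    - [0, 0, -0.24, -8.9, -25.4, -3, 1]
    - [0, 0, -0.24, -8.9, -25.4, -3, 1]
    - [0, 0, -0.24, -8.9, -25.4, -3, 1]
    - [0, 0, -0.24, -8.9, -25.4, -3, 1]
    - [0, 0, -0.24, -8.9, -25.4, -3, 1]
    - [0, 0, -0.24, -8.9, -25.4, -3, 1]
    - [0, 0, -0.24, -8.9, -25.4, -3, 1]

```text
time: 2.57
position: [461.2, -224.9, 201.0]
ee_rot: [-180.0, 0.0, 15.4]
wrist_force: [-0.6, 1.0, 0.6]
gripper_width: 1.002
```

```bash
python3 - <<'E'
from h import *
grab('wrist','w2'); s=bot.observe(); print(s['qpos'].round(1),s['position'],s['ee_rot'],s['time'])
a=cv2.imread('pics/w1.png');b=cv2.imread('pics/w2.png')
cv2.imwrite('pics/c2.png',cv2.resize(np.vstack([a,b]),(480,600),interpolation=cv2.INTER_AREA))
E
```

```text
[-31.1   4.5  55.4 107.2  -4.   70.3 -49. ] [ 461.88963549 -223.64693366  201.12604996] [-1.79961151e+02  3.27996343e-03  1.54621508e+01] 2.6167
```

View pics/c2.png

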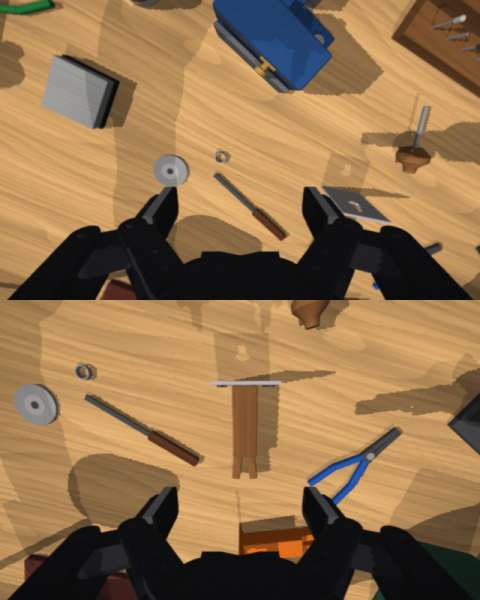

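```bash
python3 - <<'E'
from h import *
a=cv2.imread('pics/w1.png');b=cv2.imread('pics/w2.png')
f=lambda i,x,y,w,h,s:cv2.resize(i[y:y+h,x:x+w],None,fx=s,fy=s,interpolation=cv2.INTER_CUBIC)
cv2.imwrite('pics/c3.png',np.vstack([f(b,260,90,160,60,5),f(a,280,0,160,60,5)[:0],f(a,270,0,200,125,4)[:300]])if 0 else np.hstack([f(b,270,95,110,150,4)[:600,:400],f(a,270,0,100,150,4)]))
R=lambda d:cv2.Rodrigues(np.array([0,0,np.radians(d)]))[0]
P=np.array([(80,40,92),(80,-40,92),(-30,18,35),(-30,-18,35),(-72,18,24),(-72,-18,24)])
print(w2px('w2',P@R(14.52).T+[462,-229.2,0]).round(1).tolist())
E
```

```text
[[278.8, 106.8], [373.2, 108.2], [307.4, 208.9], [338.6, 209.4], [307.8, 238.4], [336.9, 238.8]]
```

View pics/c3.png

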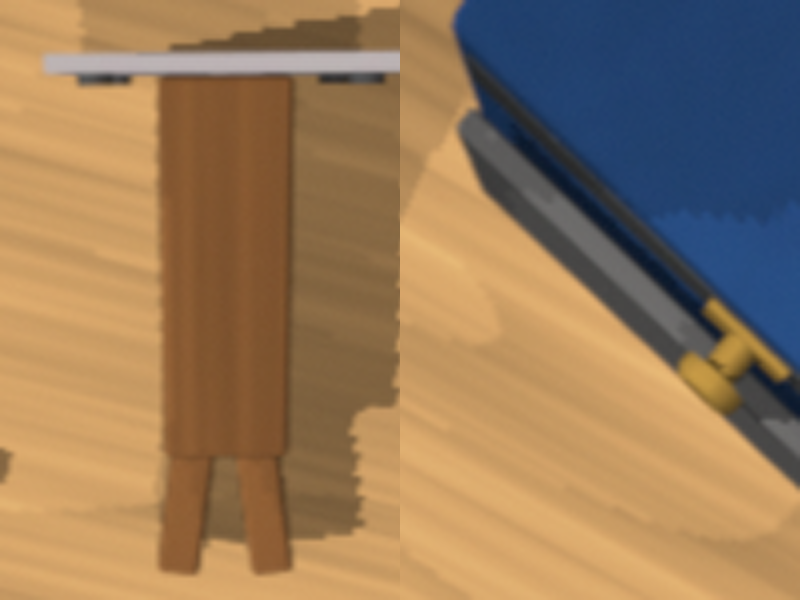

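```bash
python3 - <<'E'
from h import *
a=cv2.imread('pics/w1.png')
cv2.imwrite('pics/c4.png',cv2.resize(a[0:130,275:450],None,fx=4.5,fy=4.5,interpolation=cv2.INTER_CUBIC))
from scipy.optimize import least_squares
Rz=lambda a:np.array([[np.cos(a),-np.sin(a),0],[np.sin(a),np.cos(a),0],[0,0,1]])
obs=[((80,40,92),(280.5,108.5)),((-30,18,35),(310.6,208.6)),((-30,-18,35),(341.6,209)),((76,18,35),(310,114.3)),((76,-18,35),(342.7,114.3))]
s=least_squares(lambda p:np.ravel([w2px('w2',Rz(p[2])@np.array(P)+[p[0],p[1],0])[0]-uv for P,uv in obs]),[462,-229,.25],x_scale=[10,10,.1])
print(s.x[:2],np.degrees(s.x[2]),s.fun.reshape(-1,2).round(1).tolist())
P=np.array([(0,65,128),(0,-65,128),(50,-65,128),(-10,58,105),(-10,-58,105),(-13.5,-15,115)])
print(((w2px('w1',P@Rz(np.radians(-11.4)).T+[657,54,0])-[275,0])*4.5).round(0).tolist())
E
```

```text
[ 462.14992901 -232.19103137] 15.573254925387594 [[0.1, -0.0], [-0.1, 1.1], [0.1, 0.6], [-0.9, -0.6], [0.8, -0.8]]
[[24.0, 42.0], [578.0, 552.0], [775.0, 328.0], [38.0, 160.0], [487.0, 566.0], [323.0, 435.0]]
```

View pics/c4.png

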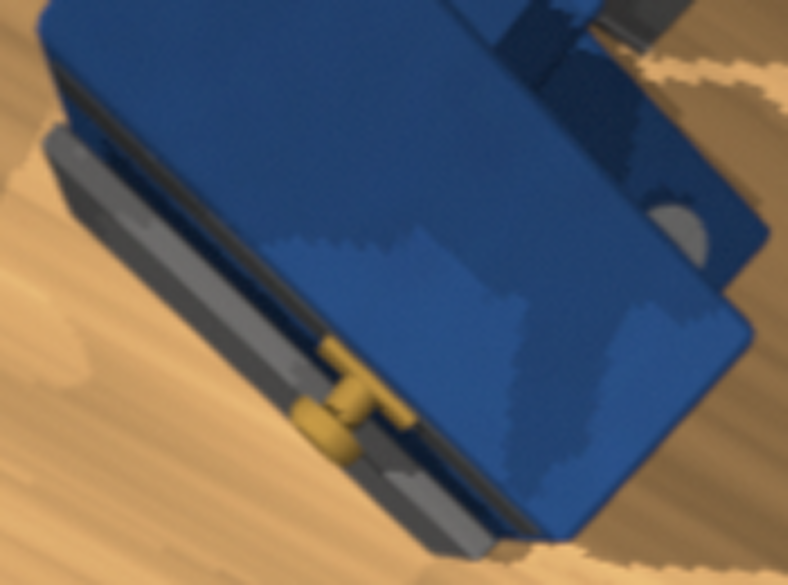

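```bash
python3 - <<'E'
from h import *
from scipy.optimize import least_squares
Rz=lambda a:np.array([[np.cos(a),-np.sin(a),0],[np.sin(a),np.cos(a),0],[0,0,1]])
c=lambda u,v:np.array([(u+.5)/4.5-.5+275,(v+.5)/4.5-.5])
obs=[('w1',(0,65,128),c(40,52)),('w1',(0,-65,128),c(562,556)),('w1',(50,-65,128),c(754,326))]
for k in (0,1):
  if k: obs+=[('top0',(50,65,128),(289,117.6)),('top0',(50,-65,128),(333,125.6)),('top0',(0,-65,128),(332.2,143.6)),('top0',(0,65,128),(286.2,134.6)),('scene0',(0,-65,128),(327,243)),('scene0',(0,65,128),(383,248.6)),('scene0',(50,-65,128),(324.4,261)),('scene0',(50,65,128),(382,266.2))]
  s=least_squares(lambda p:np.ravel([w2px(f,Rz(p[2])@np.array(P)+[p[0],p[1],0])[0]-uv for f,P,uv in obs]),[657,54,-.2],x_scale=[10,10,.1])
  print(s.x[:2],np.degrees(s.x[2]),s.fun.reshape(-1,2).round(1).tolist())
  p=px2w('w1',*c(327,430),z=115); print(p,Rz(-s.x[2])@(p-[*s.x[:2],0]))
  p=px2w('w1',*c(350,400),z=115); print(p,Rz(-s.x[2])@(p-[*s.x[:2],0]))
E
```

```text
[655.92435108  55.00896909] -11.740356430067559 [[-4.6, -1.7], [1.9, 0.5], [3.1, 2.2]]
[642.02387293  42.11053756 115.        ] [-10.98514278 -15.45701999 115.        ]
[648.75499197  40.91223341 115.        ] [ -4.15101325 -15.26062764 115.        ]
[656.18036891  55.20216036] -11.688520110892664 [[-4.7, -2.1], [1.9, 0.0], [3.1, 1.6], [0.4, -0.1], [1.2, 0.6], [-1.6, -0.7], [-0.6, -0.6], [-1.4, -1.4], [-0.4, -1.9], [-1.2, -0.8], [-0.1, -0.6]]
[642.02387293  42.11053756 115.        ] [-11.21069253 -15.68812733 115.        ]
[648.75499197  40.91223341 115.        ] [ -4.37638812 -15.49791799 115.        ]
```

Request:
servo_tool:
  increments:
    - [0, 0, 0, 0, -0.75, -2, 1]
    - [0, 0, 0, 0, -0.75, -5, 1]
    - [0, 0, 0, 0, -0.75, -8, 1]
    - [0, 0, 0, 0, -0.75, -11, 1]
    - [0, 0, 0, 0, -0.75, -14, 1]
    - [0, 0, 0, 0, -0.75, -16, 1]
    - [0, 0, 0, 0, -0.75, -18, 1]
    - [0, 0, 0, 0, -0.75, -19, 1]
    - [0, 0, 0, 0, -0.75, -19.8, 1]
    - [0, 0, 0, 0, -0.75, -19.8, 1]

```text
time: 3.45
position: [461.5, -230.9, 2.3]
ee_rot: [-179.9, 0.1, 15.5]
wrist_force: [-0.4, 0.4, 0.4]
gripper_width: 1.0
```

Request:
servo_tool:
  increments:
    - [0, 0, 0, 0, 0, 0, 0.3]
    - [0, 0, 0, 0, 0, 0, 0.3]
    - [0, 0, 0, 0, 0, 0, 0.2]
    - [0, 0, 0, 0, 0, 0, 0.1]
    - [0, 0, 0, 0, 0, 0, 0]
    - [0, 0, 0, 0, 0, 0, 0]
    - [0, 0, 0, 0, 0, 0, 0]
    - [0, 0, 0, 0, 0, 0, 0]
    - [0, 0, 0, 0, 0, 0, 0]
    - [0, 0, 0, 0, 0, 0, 0]
  newtons: 70

```text
time: 4.28
position: [462.4, -232.3, 4.3]
ee_rot: [180.0, -0.1, 15.4]
wrist_force: [-1.3, 1.8, 7.8]
gripper_width: 0.407
```

Request:
servo_tool:
  increments:
    - [0, 0, 0, 0, 0, 0, 0]
    - [0, 0, 0, 0, 0, 0, 0]
    - [0, 0, 0, 0, 0, 0, 0]
    - [0, 0, 0, 0, 0, 0, 0]

```text
time: 4.62
position: [462.3, -232.3, 4.3]
ee_rot: [180.0, -0.1, 15.4]
wrist_force: [-1.2, 1.5, 7.1]
gripper_width: 0.413
```

Request:
servo_tool:
  increments:
    - [0, 0, 0, 0, 0, 1, 0]
    - [0, 0, 0, 0, 0, 3, 0]
    - [0, 0, 0, 0, 0, 5, 0]
    - [0, 0, 0, 0, 0, 7.5, 0]
    - [0, 0, 0, 0, 0, 10, 0]
    - [0, 0, 0, 0, 0, 11.5, 0]
    - [0, 0, 0, 0, 0, 12, 0]
    - [0, 0, 0, 0, 0, 12, 0]

```text
time: 5.28
position: [462.2, -232.3, 124.6]
ee_rot: [180.0, -0.1, 15.3]
wrist_force: [-0.3, -0.4, -1.9]
gripper_width: 0.41
```

Request:
servo_tool:
  increments:
    - [0, 0, -0.02, 0.3, 1.4, 0, 0]
    - [0, 0, -0.07, 1, 4.4, 0, 0]
    - [0, 0, -0.13, 2, 7.5, 0, 0]
    - [0, 0, -0.19, 2.8, 10.7, 0, 0]
    - [0, 0, -0.25, 3.6, 14, 0, 0]
    - [0, 0, -0.31, 4.4, 17.5, 0, 0]
    - [0, 0, -0.37, 5.2, 21, 0, 0]
    - [0, 0, -0.42, 6, 24.5, 0, 0]
    - [0, 0, -0.45, 6.7, 27.5, 0, 0]
    - [0, 0, -0.474, 7.2, 29.5, 0, 0]

```text
time: 6.12
position: [532.9, 66.6, 121.8]
ee_rot: [180.0, 0.1, -11.7]
wrist_force: [0.6, 0.6, -1.9]
gripper_width: 0.413
```

Request:
servo_tool:
  increments:
    - [0, 0, 0, 0, 0, -0.5, 0]
    - [0, 0, 0, 0, 0, -1.5, 0]
    - [0, 0, 0, 0, 0, -2.5, 0]
    - [0, 0, 0, 0, 0, -2.5, 0]
    - [0, 0, 0, 0, 0, -2.5, 0]
    - [0, 0, 0, 0, 0, -2.5, 0]

```text
time: 6.62
position: [533.4, 61.6, 98.2]
ee_rot: [180.0, 0.0, -11.9]
wrist_force: [-0.2, -0.9, -2.9]
gripper_width: 0.409
```

```bash
python3 - <<'E'
from h import *
grab('wrist','w3'); s=bot.observe(); print(s['qpos'].round(1),s['position'],s['ee_rot'],s['wrist_force'],s['torque'],s['time'])
a=cv2.imread('pics/w3.png')
cv2.imwrite('pics/c5.png',cv2.resize(a[:,120:520],(600,600),interpolation=cv2.INTER_CUBIC))
E
```

```text
[-54.3  16.8  50.  110.6 -14.9  59.3 -99.7] [533.68276828  61.92886995  98.49457146] [-1.79990718e+02 -1.13316747e-02 -1.18974084e+01] [-0.01678297  0.00666415 -1.56739552] [-0.00461347  0.06470037 -0.0033284 ] 6.6667
```

View pics/c5.png

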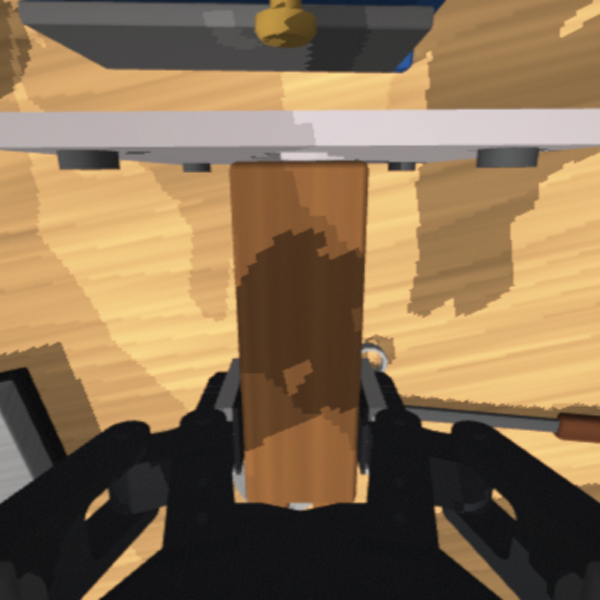

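```bash
python3 - <<'E'
from h import *
a=cv2.imread('pics/w3.png')
cv2.imwrite('pics/c6.png',cv2.resize(a[0:110,130:450],None,fx=2.5,fy=5,interpolation=cv2.INTER_CUBIC))
E
```

```text
(no output)
```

View pics/c6.png

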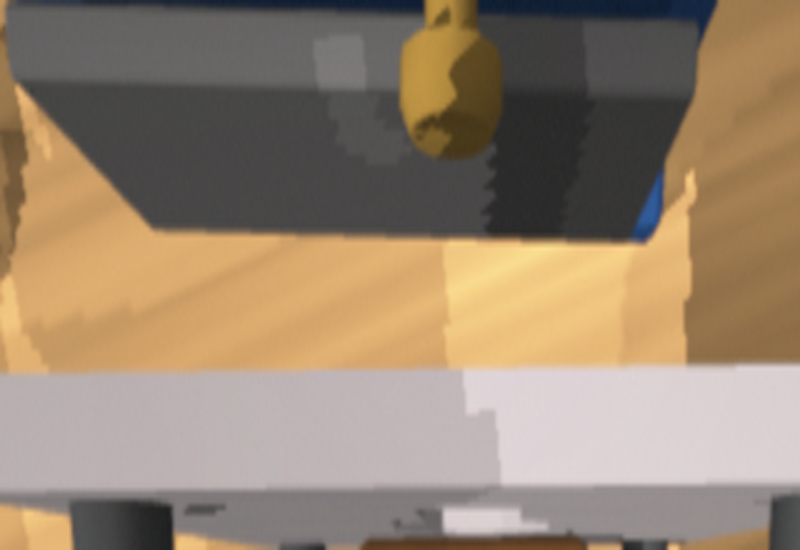

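```bash
python3 - <<'E'
from h import *
c=lambda u,v:((u+.5)/2.5-.5+130,(v+.5)/5-.5)
def ln(a,b,z):
    p=px2w('w3',*c(*a),z=z);q=px2w('w3',*c(*b),z=z);d=p-q;print(p.round(1),q.round(1),'len',np.linalg.norm(d).round(1),'yaw',np.degrees(np.arctan2(-d[0],d[1])).round(2))
    return p,q
p,q=ln((13,79),(691,97),105); ln((152,230),(630,241),50)
ln((0,375),(800,364),186.2); ln((0,493),(800,484),186.2)
d=(p-q)/np.linalg.norm(p-q); n=np.array([d[1],-d[0],0])
h=px2w('w3',*c(451,95),z=115); print('head',h,'along from mid',(h-(p+q)/2)@d,(h-(p+q)/2)@n, 'mount',(p+q)/2+10*n)
x=px2w('w3',*c(451,158),z=108.5); print('lower front rim',x,(x-(p+q)/2)@d,(x-(p+q)/2)@n)
s=bot.observe(); t=np.radians(s['ee_rot'][2]); print(s['position'],'tool hole',s['position'][:2]+80*np.array([np.cos(t),np.sin(t)]))
# pin y centre in image: keyhole top center + block
for u,v,X in [(480,520,0)]: print(px2w('w3',*c(u,v),z=98.5-4.3+76))
E
```

```text
[660.5 113.6 105. ] [635.8   2.4 105. ] len 113.9 yaw -12.57
[661.  114.3  50. ] [635.9   1.1  50. ] len 115.9 yaw -12.49
[619.   77.6 186.2] [607.6  21.9 186.2] len 56.9 yaw -11.54
[615.3  79.2 186.2] [603.6  22.2 186.2] len 58.2 yaw -11.6
head [641.35988096  42.2325858  115.        ] along from mid -16.876630040676616 -3.1887558119810087 mount [657.90454837  55.83544954 105.        ]
lower front rim [638.76577924  43.02714033 108.5       ] -16.66550870215785 -5.893586381096069
[533.68276828  61.92886995  98.49457146] tool hole [611.96423318  45.43607594]
[607.77026241  44.98818143 170.2       ]
```

Request:
servo_tool:
  increments:
    - [0, 0, -0.0165, 0, 0.04, -1, 0]
    - [0, 0, -0.0165, 0, 0.04, -2, 0]
    - [0, 0, -0.0165, 0.5, 0.04, -3, 0]
    - [0, 0, -0.0165, 1, 0.04, -3.12, 0]
    - [0, 0, -0.0165, 1.5, 0.04, -3.12, 0]
    - [0, 0, -0.0165, 1.94, 0.04, -3.12, 0]
    - [0, 0, -0.0165, 1.94, 0.04, -3.12, 0]
    - [0, 0, -0.0165, 1.94, 0.04, -3.12, 0]
    - [0, 0, -0.0165, 1.94, 0.04, -3.12, 0]

```text
time: 7.42
position: [553.1, 63.1, 67.3]
ee_rot: [-180.0, -0.0, -12.8]
wrist_force: [0.2, 0.1, -1.8]
gripper_width: 0.412
```

```bash
python3 - <<'E'
from h import *
grab('wrist','w4'); s=bot.observe(); print(s['qpos'].round(1),s['position'],s['ee_rot'],s['wrist_force'],s['torque'],s['time'])
a=cv2.imread('pics/w4.png')
cv2.imwrite('pics/c7.png',cv2.resize(a[0:150,180:460],None,fx=2.8,fy=4,interpolation=cv2.INTER_CUBIC))
e=np.array([.976,-.2164,0]);t=np.radians(s['ee_rot'][2]);print('hole rel',s['position'][:2]+80*np.array([np.cos(t),np.sin(t)]))
E
```

```text
[-50.8  22.   47.8 109.4 -19.4  56.9 -97. ] [552.98223007  63.20776396  67.34632371] [-1.79981427e+02 -1.02894383e-02 -1.27614465e+01] [-0.03050243 -0.7306888  -1.80532859] [0.04651063 0.06843516 0.00638566] 7.4667
hole rel [631.0060869   45.53638129]
```

View pics/c7.png

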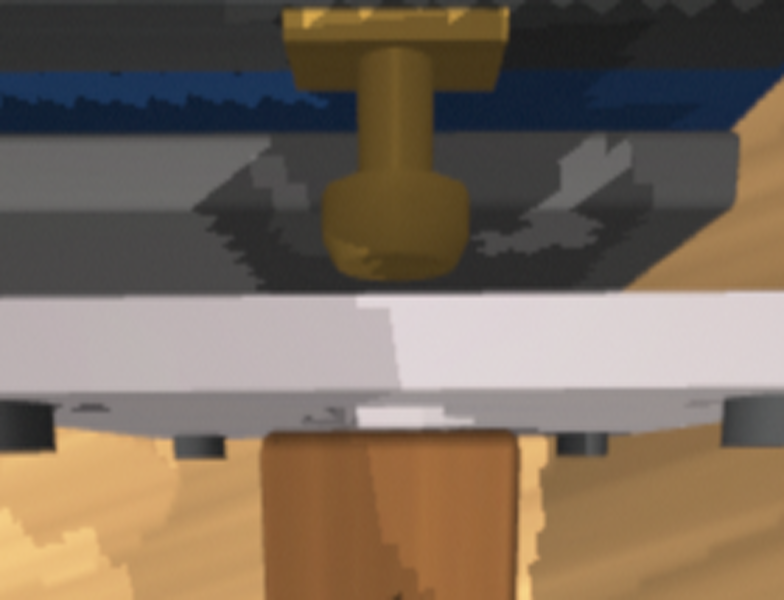

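Request:
servo_tool:
  increments:
    - [0, 0, 0, -0.02, -0.09, 0, 0]
    - [0, 0, 0, 0.18, -0.13, 0, 0]
    - [0, 0, 0, 0.37, -0.17, 0, 0]
    - [0, 0, 0, 0.57, -0.21, 0, 0]
    - [0, 0, 0, 0.76, -0.26, 0, 0]
    - [0, 0, 0, 0.86, -0.28, 0, 0]
    - [0, 0, 0, 0.86, -0.28, 0, 0]

```text
time: 8.05
position: [561.9, 60.2, 67.1]
ee_rot: [180.0, -0.0, -12.8]
wrist_force: [0.6, 0.5, -2.2]
gripper_width: 0.41
```

Request:
servo_tool:
  increments:
    - [0, 0, 0, 0.1, -0.02, 0, 0]
    - [0, 0, 0, 0.2, -0.04, 0, 0]
    - [0, 0, 0, 0.29, -0.07, 0, 0]
    - [0, 0, 0, 0.29, -0.07, 0, 0]

```text
time: 8.38
position: [564.7, 59.6, 67.1]
ee_rot: [-180.0, -0.0, -12.8]
wrist_force: [-0.5, -0.0, -2.5]
gripper_width: 0.412
```

Request:
servo_tool:
  increments:
    - [0, 0, 0, 0.1, -0.02, 0, 0]
    - [0, 0, 0, 0.2, -0.04, 0, 0]
    - [0, 0, 0, 0.29, -0.07, 0, 0]
    - [0, 0, 0, 0.29, -0.07, 0, 0]

```text
time: 8.72
position: [567.2, 59.1, 67.0]
ee_rot: [-180.0, 0.0, -12.8]
wrist_force: [-2.0, 0.7, -1.0]
gripper_width: 0.408
```

Request:
servo_tool:
  increments:
    - [0, 0, 0, 0.1, -0.02, 0, 0]
    - [0, 0, 0, 0.15, -0.03, 0, 0]
    - [0, 0, 0, 0.15, -0.03, 0, 0]

```text
time: 8.97
position: [568.7, 58.8, 67.0]
ee_rot: [180.0, 0.0, -12.8]
wrist_force: [-3.0, 2.2, -1.3]
gripper_width: 0.418
```

Request:
servo_tool:
  increments:
    - [0, 0, 0, 0.1, -0.02, 0, 0]
    - [0, 0, 0, 0.15, -0.03, 0, 0]
    - [0, 0, 0, 0.15, -0.03, 0, 0]
    - [0, 0, 0, 0.15, -0.03, 0, 0]

```text
time: 9.3
position: [570.2, 58.4, 67.0]
ee_rot: [180.0, 0.0, -12.8]
wrist_force: [-4.0, 1.7, -1.7]
gripper_width: 0.409
```

```bash
python3 - <<'E'
from h import *
grab('wrist','w5'); s=bot.observe(); print(s['position'],s['ee_rot'],s['wrist_force'],s['torque'],s['time'])
a=cv2.imread('pics/w5.png')
cv2.imwrite('pics/c8.png',cv2.resize(a[0:150,180:460],None,fx=2.8,fy=4,interpolation=cv2.INTER_CUBIC))
E
```

```text
[570.22890578  58.452821    67.02160472] [ 1.79998841e+02  2.00582945e-02 -1.27587164e+01] [-4.35192344  1.07724966 -1.38912779] [ 0.23399432  0.70834409 -0.02817578] 9.35
```

View pics/c8.png

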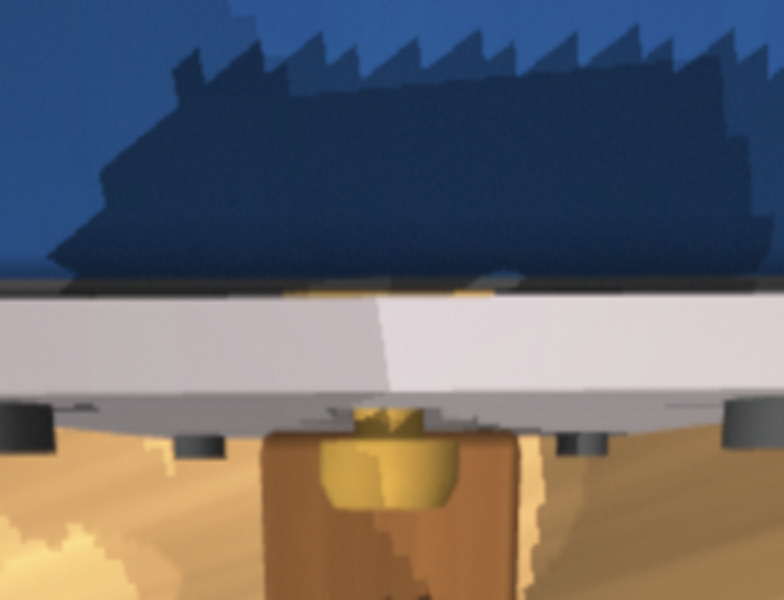

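Request:
servo_tool:
  increments:
    - [0, 0, 0, 0, 0, -0.2, 0]
    - [0, 0, 0, 0, 0, -0.4, 0]
    - [0, 0, 0, 0, 0, -0.6, 0]
    - [0, 0, 0, 0, 0, -0.8, 0]
    - [0, 0, 0, 0, 0, -1.0, 0]
    - [0, 0, 0, 0, 0, -1.0, 0]

```text
time: 9.85
position: [570.1, 58.4, 56.6]
ee_rot: [180.0, 0.0, -12.8]
wrist_force: [-4.1, 1.6, -2.2]
gripper_width: 0.412
```

Request:
servo_tool:
  increments:
    - [0, 0, 0, 0, 0, -0.2, 0]
    - [0, 0, 0, 0, 0, -0.4, 0]
    - [0, 0, 0, 0, 0, -0.6, 0]
    - [0, 0, 0, 0, 0, -0.75, 0]
    - [0, 0, 0, 0, 0, -0.75, 0]

```text
time: 10.27
position: [570.2, 58.4, 49.2]
ee_rot: [180.0, 0.0, -12.8]
wrist_force: [-3.8, 2.1, -2.2]
gripper_width: 0.408
```

Request:
servo_tool:
  increments:
    - [0, 0, 0, 0, 0, -0.1, 0]
    - [0, 0, 0, 0, 0, -0.2, 0]
    - [0, 0, 0, 0, 0, -0.2, 0]

```text
time: 10.52
position: [570.4, 58.4, 47.5]
ee_rot: [-180.0, 0.0, -12.8]
wrist_force: [-2.9, 1.2, 0.2]
gripper_width: 0.414
```

Request:
servo_tool:
  increments:
    - [0, 0, 0, 0, 0, -0.05, 0]
    - [0, 0, 0, 0, 0, -0.1, 0]
    - [0, 0, 0, 0, 0, -0.1, 0]

```text
time: 10.77
position: [570.6, 58.4, 46.8]
ee_rot: [-180.0, -0.0, -12.8]
wrist_force: [-3.8, 0.9, 2.5]
gripper_width: 0.412
```

Request:
servo_tool:
  increments:
    - [0, 0, 0, 0, 0, -0.05, 0]
    - [0, 0, 0, 0, 0, -0.1, 0]
    - [0, 0, 0, 0, 0, -0.1, 0]

```text
time: 11.02
position: [571.0, 58.3, 46.1]
ee_rot: [-180.0, -0.1, -12.8]
wrist_force: [-6.0, 1.0, 7.0]
gripper_width: 0.412
```

Request:
servo_tool:
  increments:
    - [0, 0, 0, -0.1, 0.02, 0, 0]
    - [0, 0, 0, -0.2, 0.04, 0, 0]
    - [0, 0, 0, -0.2, 0.04, 0, 0]
    - [0, 0, 0, -0.2, 0.04, 0, 0]

```text
time: 11.35
position: [569.8, 58.6, 46.4]
ee_rot: [-180.0, -0.2, -12.8]
wrist_force: [-0.0, 0.2, 5.5]
gripper_width: 0.414
```

```bash
python3 - <<'E'
from h import *
s=bot.observe(); print(s['position'],s['ee_rot'],s['wrist_force'],s['torque'],s['time'],s['qpos'].round(1))
E
```

```text
[569.82072158  58.60623728  46.42170145] [-1.79959700e+02 -1.62224159e-01 -1.27720745e+01] [-0.02680478  0.17401085  5.50029611] [-0.08694618 -0.35491928 -0.11376752] 11.35 [-47.8  25.6  46.1 108.1 -22.2  55.4 -94.4]
```

Request:
servo_tool:
  increments:
    - [0, 0, 0, 0, 0, 0.04, 0]
    - [0, 0, 0, 0, 0, 0.04, 0]
  newtons: 20

```text
time: 11.52
position: [569.5, 58.7, 46.6]
ee_rot: [-180.0, -0.1, -12.8]
wrist_force: [1.0, 0.3, 5.0]
gripper_width: 0.41
```

Request:
servo_tool:
  increments:
    - [0, 0, 0, 0, 0, 0, 0.5]
    - [0, 0, 0, 0, 0, 0, 0.6]
    - [0, 0, 0, 0, 0, 0, 0.7]
    - [0, 0, 0, 0, 0, 0, 0.8]
    - [0, 0, 0, 0, 0, 0, 0.8]
    - [0, 0, 0, 0, 0, 0, 0.8]

```text
time: 12.02
position: [568.3, 58.8, 45.9]
ee_rot: [180.0, 0.0, -12.8]
wrist_force: [-1.3, 0.7, 0.7]
gripper_width: 0.796
```

```bash
python3 - <<'E'
from h import *
s=bot.observe(); print(s['position'],s['wrist_force'],s['time'],s['gripper_width'])
grab('wrist','w6');a=cv2.imread('pics/w6.png');b=cv2.imread('pics/w5.png')
grab('scene','s6');grab('top','t6');t=cv2.imread('pics/t6.png');sc=cv2.imread('pics/s6.png')
f=lambda i,x,y,w,h,s:cv2.resize(i[y:y+h,x:x+w],None,fx=s,fy=s,interpolation=cv2.INTER_CUBIC)
cv2.imwrite('pics/c9.png',np.vstack([f(a,180,0,280,140,2.5)[:, :700],np.hstack([f(sc,290,200,140,98,2.5),f(t,250,90,140,98,2.5)])]))
E
```

```text
[568.25451132  58.75378511  45.88360452] [-1.34960467  0.71406827  0.70442388] 12.0167 0.7955995368271883
```

View pics/c9.png

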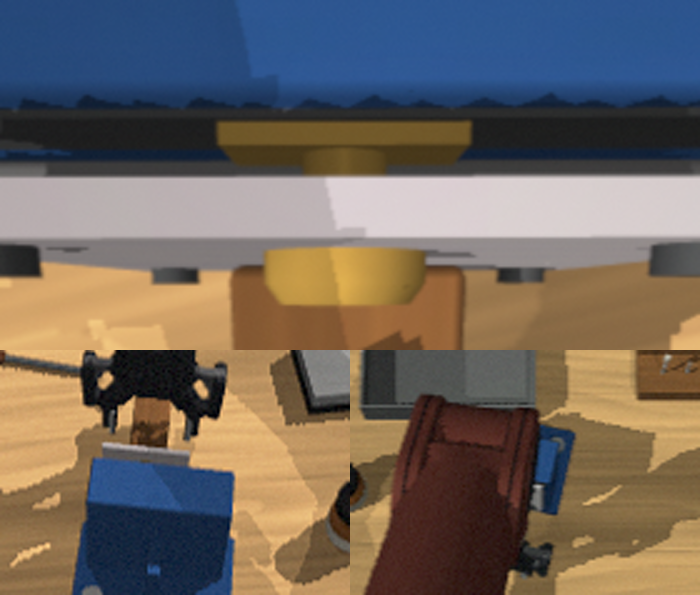

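Request:
servo_tool:
  increments:
    - [0, 0, 0, 0, 0, 0, 1]
    - [0, 0, 0, 0, 0, 0.5, 1]
    - [0, 0, 0, -0.2, 0, 2, 1]
    - [0, 0, 0, -0.5, 0, 5, 1]
    - [0, 0, 0, -1, 0, 8, 1]
    - [0, 0, 0, -2, 0, 11, 1]
    - [0, 0, 0, -4, 0, 13, 1]
    - [0, 0, 0, -6, 0, 14, 1]
    - [0, 0, 0, -8, 0, 14, 1]
    - [0, 0, 0, -8, 0, 14, 1]

```text
time: 13.0
position: [486.2, 58.3, 187.4]
ee_rot: [-179.8, 0.1, -12.8]
wrist_force: [0.8, 0.0, 0.4]
gripper_width: 1.001
```

```bash
python3 - <<'E'
from h import *
s=bot.observe(); print(s['position'],s['wrist_force'],s['time'],s['gripper_width'])
grab('wrist','w7');a=cv2.imread('pics/w7.png')
grab('scene','s7');sc=cv2.imread('pics/s7.png')
f=lambda i,x,y,w,h,s:cv2.resize(i[y:y+h,x:x+w],None,fx=s,fy=s,interpolation=cv2.INTER_CUBIC)
cv2.imwrite('pics/c10.png',np.vstack([f(a,200,0,240,130,3.33)[:430,:800],f(sc,300,235,133,28,6)[:168,:798]][:1]+[cv2.resize(f(sc,300,235,133,28,6),(a.shape[1]*0+f(a,200,0,240,130,3.33).shape[1],168))]))
Rz=lambda a:cv2.Rodrigues(np.array([0,0,np.radians(a)]))[0]
M=lambda P:np.array(P)@Rz(-12.5).T+[657.5,55.5,0]
pl=[(-11,-16.5+40,135),(-11,-16.5-40,135),(-7,-16.5+40,135),(-7,-16.5-40,135),(0,65,128),(0,-65,128),(-16,-16.5,115),(-87-30,-16.5+18,78),(-87-30,-16.5-18,78)]
print('w7 crop',((w2px('w7',M(pl))-[200,0])*3.33).round(0).tolist()); print('s7 crop',((w2px('s7',M(pl))-[300,235])*6+[0,432]).round(0).tolist()); print(cv2.imread('pics/c10.png').shape)
E
```

```text
[486.23694713  58.33109567 187.37182621] [0.82856897 0.01258024 0.3894243 ] 13.0 1.0012008571033597
w7 crop [[59.0, -116.0], [521.0, -120.0], [57.0, -144.0], [522.0, -148.0], [-167.0, -169.0], [567.0, -175.0], [303.0, -35.0], [262.0, 474.0], [399.0, 474.0]]
s7 crop [[390.0, 462.0], [180.0, 441.0], [389.0, 470.0], [179.0, 449.0], [497.0, 507.0], [155.0, 473.0], [284.0, 470.0], [347.0, 326.0], [261.0, 318.0]]
(598, 799, 3)
```

View pics/c10.png

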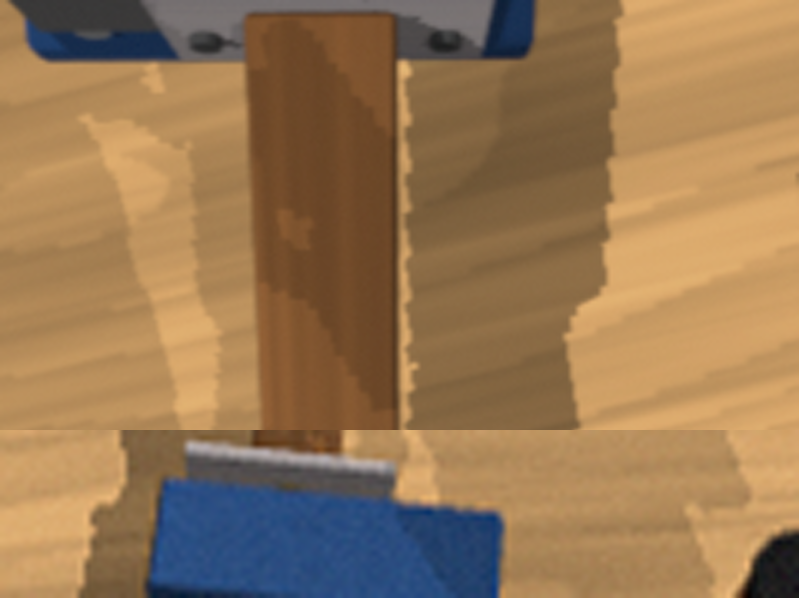

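Request:
servo_tool:
  increments:
    - [0, 0, 0, 1, 0, 0, 0]
    - [0, 0, 0, 4, -0.2, 0, 0]
    - [0, 0, 0, 7, -0.4, 0, 0]
    - [0, 0, 0, 10, -0.65, 0, 0]
    - [0, 0, 0, 11.2, -0.65, -2, 0]
    - [0, 0, 0, 11.2, -0.65, -4.5, 0]
    - [0, 0, 0, 11.2, -0.65, -7, 0]
    - [0, 0, 0, 11.2, -0.65, -9, 0]
    - [0, 0, 0, 11.2, -0.65, -10, 0]
    - [0, 0, 0, 11.2, -0.65, -10, 0]

```text
time: 13.93
position: [599.5, 51.8, 83.6]
ee_rot: [179.8, 0.2, -12.8]
wrist_force: [-0.7, 0.4, 0.1]
gripper_width: -0.001
```

Request:
servo_tool:
  increments:
    - [0, 0, 0, 0, 0, -0.1, 0]
    - [0, 0, 0, 0, 0, -0.2, 0]
    - [0, 0, 0, 0, 0, -0.3, 0]
    - [0, 0, 0, 0, 0, -0.4, 0]
    - [0, 0, 0, 0, 0, -0.4, 0]
    - [0, 0, 0, 0, 0, -0.4, 0]

```text
time: 14.43
position: [600.6, 52.4, 82.4]
ee_rot: [-180.0, -0.0, -12.8]
wrist_force: [0.4, 0.5, 0.1]
gripper_width: -0.0
```

Request:
servo_tool:
  increments:
    - [0, 0, 0, 0, 0, -0.1, 0]
    - [0, 0, 0, 0, 0, -0.2, 0]
    - [0, 0, 0, 0, 0, -0.3, 0]
    - [0, 0, 0, 0, 0, -0.3, 0]

```text
time: 14.77
position: [600.2, 52.3, 78.8]
ee_rot: [180.0, 0.0, -12.8]
wrist_force: [0.5, 0.0, -0.8]
gripper_width: -0.006
```

Request:
servo_tool:
  increments:
    - [0, 0, 0, 0, 0, -0.1, 0]
    - [0, 0, 0, 0, 0, -0.1, 0]
    - [0, 0, 0, 0, 0, -0.1, 0]

```text
time: 15.02
position: [600.4, 52.3, 78.0]
ee_rot: [180.0, 0.0, -12.8]
wrist_force: [-0.4, -0.9, -0.7]
gripper_width: -0.002
```

Request:
servo_tool:
  increments:
    - [0, 0, 0, 0, 0, -0.05, 0]
    - [0, 0, 0, 0, 0, -0.1, 0]
    - [0, 0, 0, 0, 0, -0.1, 0]

```text
time: 15.27
position: [600.8, 52.2, 77.3]
ee_rot: [-180.0, -0.0, -12.8]
wrist_force: [0.4, -1.2, 4.2]
gripper_width: 0.004
```

Request:
servo_tool:
  increments:
    - [0, 0, 0, 0, 0, -0.05, 0]
    - [0, 0, 0, 0, 0, -0.1, 0]
    - [0, 0, 0, 0, 0, -0.1, 0]

```text
time: 15.52
position: [601.4, 52.1, 76.7]
ee_rot: [-180.0, -0.1, -12.8]
wrist_force: [1.4, -0.3, 5.5]
gripper_width: -0.004
```

Request:
servo_tool:
  increments:
    - [0, 0, 0, 0, 0, 0.3, 0]
    - [0, 0, 0, 0, 0, 0.7, 0]
    - [0, 0, 0, -2.5, 0.55, 0.7, 0]
    - [0, 0, 0, -5.1, 1.1, 0.7, 0]
    - [0, 0, 0, -5.1, 1.1, 0.5, 0]
    - [0, 0, 0, -5.1, 1.1, 0.4, 0]
    - [0, 0, 0, -5.1, 1.1, 0.4, 0]
    - [0, 0, 0, -5.1, 1.1, 0.4, 0]

```text
time: 16.18
position: [550.1, 63.2, 80.2]
ee_rot: [180.0, -0.0, -12.8]
wrist_force: [0.3, -0.5, -0.8]
gripper_width: -0.0
```

Request:
servo_tool:
  increments:
    - [0, 0, 0, 0, 0, -0.1, 0]
    - [0, 0, 0, 0, 0, -0.15, 0]
    - [0, 0, 0, 0, 0, -0.15, 0]

```text
time: 16.43
position: [549.7, 62.9, 78.4]
ee_rot: [180.0, -0.0, -12.8]
wrist_force: [-0.2, 0.1, -0.9]
gripper_width: 0.007
```

Request:
servo_tool:
  increments:
    - [0, 0, 0, 0, 0, -0.05, 0]
    - [0, 0, 0, 0, 0, -0.07, 0]
    - [0, 0, 0, 0, 0, -0.07, 0]

```text
time: 16.68
position: [549.6, 63.0, 77.9]
ee_rot: [180.0, -0.0, -12.8]
wrist_force: [1.2, -0.5, 0.2]
gripper_width: -0.001
```

Request:
servo_tool:
  increments:
    - [0, 0, 0, 0, 0, -0.05, 0]
    - [0, 0, 0, 0, 0, -0.05, 0]
    - [0, 0, 0, 0, 0, -0.05, 0]

```text
time: 16.93
position: [549.6, 63.1, 77.5]
ee_rot: [-180.0, -0.0, -12.8]
wrist_force: [1.0, -2.5, 2.5]
gripper_width: 0.001
```

```bash
python3 - <<'E'
from h import *
s=bot.observe(); print(s['position'],s['wrist_force'],s['torque'])
E
```

```text
[549.63172492  63.13881907  77.45009678] [ 0.95795552 -2.46322608  2.45221169] [-0.19495311 -0.28740091 -0.02287599]
```

Request:
servo_tool:
  increments:
    - [0, 0, 0, 0, 0, 1, 0]
    - [0, 0, 0, 0, 0, 4, 0]
    - [0, 0, 0, -1, 0, 7, 0]
    - [0, 0, 0, -3, 0, 10, 0]
    - [0, 0, 0, -5, 0, 12, 0]
    - [0, 0, 0, -5, 0, 13, 0]
    - [0, 0, 0, -5, 0, 13, 0]
    - [0, 0, 0, -5, 0, 13, 0]
    - [0, 0, 0, -5, 0, 13, 0]

```text
time: 17.68
position: [499.3, 63.5, 206.5]
ee_rot: [179.9, 0.0, -12.7]
wrist_force: [0.4, 0.9, -1.5]
gripper_width: 0.002
```

```bash
python3 - <<'E'
from h import *
grab('scene','s8'); s=bot.observe(); print(s['position'],s['wrist_force'],s['time'])
E
```

```text
[499.19302557  63.18814169 206.26099107] [ 0.14685739  0.79411239 -0.231578  ] 17.7333
```

```bash
python3 - <<'E'
from h import *
a,b,c=[cv2.imread(f'pics/{n}.png').astype(int) for n in('s7','s8','scene0')]
r=np.s_[236:256,325:372]; print('plate region diff',abs(a[r]-b[r]).mean())
for n,(x,y) in dict(ring=(334,219),disc=(356,198),file=(290,203),block=(427,208),plb=(165,225),plg=(487,228),grav=(222,285),jar=(433,266),orange=(197,168)).items(): print(n,abs(b[y-10:y+10,x-15:x+15]-c[y-10:y+10,x-15:x+15]).mean().round(1))
bot.job_done()
E
```

```text
plate region diff 3.3861702127659576
ring 37.0
disc 38.2
file 46.9
block 22.4
plb 24.1
plg 17.2
grav 25.0
jar 6.9
orange 13.7
the job is handed in; nothing more can be done
```

The bench pin is hung on the blue mount with the stud at the top of the slot. I let go, backed the arm away and handed the job in at about 17.7 s of the 64 s allowed.

**What I did:**
- I picked up the brown pin, not the orange look-alike.
- I lined its keyhole up with the stud, which I measured at about y = -16.5 mm in the groove.
- I pressed the pin over the head with about 5 N. The wrist picture showed the head through the plate and centred.
- I slid the pin down until it stopped and pressed it down with about 9 N.
- I let the sprung plate clamp it, then let go.

**Last checks:**
- **Height:** the stop came about 20 mm below the entry height, as it should. Touching the top of the block afterwards gave about 77.6 mm, against 78 mm if fully home.
- **Level:** two points 52 mm apart on the block's top came out at the same height, within about 0.3 mm.
- **Scene camera disagreed on height:** that picture put the plate's top edge 2–3 mm higher than expected. I put this down to the mount's rounded edges and trusted the touch check.

**Not confirmed:**
- I could not view the final picture because the 12-picture limit was reached. In numbers, the visible part of the plate matched the picture from before the touch checks.
- Comparing the other things on the bench before and after was not conclusive. Most of the patches around them differed, probably because the arm's shadow had moved. I never felt the arm touch any of them.

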